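Open the filler cap of a drink dispenser

TASK

Open the steel drink dispenser for refilling: flip its hinged top tab right over to the back, then press the cap beneath it gently down to the bottom against its spring, keep it down, unscrew it anticlockwise until you feel it stop, and lift it out. Stand the cap upright in the middle of the round coaster, leave the tab open, and do not force the cap or disturb the other things.

Things in the scene. Friction and masses are not known exactly. Their poses are not given: they have to be found in the camera images.
- jug: fixed drink dispenser, steel drum 124 mm across with a small black tap near its foot; a neck 68 mm across rises to 108 mm. Origin: centre of its underside; z up along the axis of drum, neck and cap; the tap points to -x, the tab's hinge is on the +y side
- tab (a joint): angle of the flip-top tab: a steel strap 26 mm wide (along the jug's x), 5 mm thick, 92 mm long. 0: shut, level across the top of the cap along the jug's y, 3.5 mm above it; grows as the free end (jug's -y side) swings up and over to +y; stop at 2.6. The hinge is stiff (0.12 N m) and stays where it is left
- tab_grip (a point): point in the middle of the strap's width and thickness, 10 mm from its free end and 82 mm from the hinge; 155.5 mm high when shut. The sides can be pinched from above (a grasp along the jug's x, 26 mm); the strap pivots between the pads as it swings
- tab_hinge (a point): the tab's hinge axis, along the jug's x, at y = +46 mm and z = 155.5 mm of the jug's frame, between two fixed cheeks 42 mm across outside
- cap: loose grey cap, 0.12 kg: plug 25 mm across, 18 mm long, two lugs at its foot (43 mm over both, along its y); flange 50 mm across at 18 to 23 mm; wing grip 14 mm thick (its x), 42 mm long (its y), top at 51.5 mm. Origin: centre of the plug's underside, z up; stands on its foot. Shut: axes as the jug's, origin at jug z = 98.5 mm, the lugs held up in notches by a spring
- cap_grip (a point): on the cap's axis, 42 mm above its origin: where to grip the wing (across the cap's x); fingertips 19 mm lower just reach the flange. Press it to the bottom and keep pressing while turning anticlockwise from above; somewhere between 57 and 88 degrees (it differs) the lugs meet a stop (springy for 4 degrees, then solid); there, and up to 5 degrees short of it, the cap lifts straight out
- neck (a point): centre of the neck's mouth, 108 mm above the jug's origin. In it a spring pushes the cap up with 5 N when shut, +0.6 N per mm pressed; the press ends on a solid floor, 4 to 8 mm down (it differs), and only the last 2 mm free the lugs from the notches: press until it bottoms (12 to 14 N) and hold that. The cap has about 3 mm of sideways play
- coaster: loose round cork coaster with a dark rim, 94 mm across, 5 mm thick; origin: centre of its underside. It lies to the left or right of the dispenser
- salt: glass salt shaker with a steel top, 44 mm across, 90 mm high; bystander; origin: centre of its underside
- jigger: steel double-cone bar measure, 46 mm across, 84 mm high; bystander; origin: centre of its underside
- mug: speckled white mug, 100 mm high; bystander; origin: centre of its underside
- matchbox: matchbox, 51 x 64 x 15 mm, flat on the worktop on the other side from the coaster; bystander; origin: centre of its underside
Things that resemble listed ones, but are neither listed nor needed, are in the scene too. Of the things that look like the cap, the smallest one is meant.

How it is judged (in metres and radians):
On the way, in this order (a step that is already met when the one before it is completed fails the run):
1. the tab is flipped over past 1.9 rad, the cap still shut in its neck (value of joint tab above 1.9 rad and z of cap in the frame of jug below 0.105 m and angle between the y axis of cap and the y axis of jug, either way round below 0.35 rad), for 0.1 s.
2. the cap is turned past 49 degrees while still down in the neck, not yet pulled up (value of joint tab above 1.9 rad and z of cap in the frame of jug below 0.105 m and horizontal distance between cap and jug below 0.006 m and angle between the y axis of cap and the y axis of jug, either way round above 0.85 rad), for 0.1 s.
At the end, for the whole second after the job is handed in: The tab stands open past 1.9 rad; the cap rests upright (within 7 degrees) and still on its foot on top of the coaster, its axis within 25 mm of the coaster's centre; the coaster is within 40 mm of where it was (value of joint tab above 1.9 rad and horizontal distance between cap and coaster below 0.025 m and z of cap in the frame of coaster between 0.002 and 0.009 m and angle between cap's own z axis and vertical below 0.12 rad and linear speed of cap below 0.02 m/s and distance of coaster from where it was at the start of the episode below 0.04 m); the robot touches nothing.
It fails at once if the cap is forced: more than 40 N between cap and dispenser (pressing, turning against the stop, or pulling) (contact force between cap and jug above 40 N).
It fails at once if a bystander is moved by more than 30 mm (distance of any of salt, jigger, mug, matchbox from where it was at the start of the episode above 0.03 m).
It also fails if it takes over 72 s, if anything falls off the work surface, if the arm or the gripper's body presses on something with over 40 N, if the wrist force passes 120 N, or if a joint passes its speed limit or range.

ROBOT

A 6-joint arm with a two-finger parallel gripper is mounted at the origin on a cart in front of the work surface, level with it; the furniture and walls round the work are solid. World frame = base frame: x ahead of the robot, y to its left, z up, the work surface at z = 0. Lengths are in mm, angles in rad, forces in N, time in s.
With the tool pointing down it reaches from about 350 to 775 mm from the base axis. Payload 7.3 kg.
Tool frame: the origin (TCP) lies at the very end of the fingers, on their centre line; the grasp point (between the pads) lies 19 mm behind it; z points along the fingers, y is the line along which they close (so a half turn about z gives the same grasp; the last joint's range is limited). The gripper opens to 92 mm and grips with 3 to 60 N. Pads are 19 mm wide; open, the fingers measure 130 mm over their backs; the gripper's body (75 mm by 190 mm) begins 47 mm behind the grasp point.
Start: joints at [-1.399, 0.342, 1.524, -0, 1.275, -0.146], TCP at [164.073, -498.723, 226.741] pointing down, gripper open.
Joint ranges: [-2.53, 2.53], [-0.77, 2.02], [0.04, 2.7], [-1, 4.14], [0.28, 2.66], [-3.11, 3.11]. Speed limits (rad/s): [2.57, 2.57, 3.14, 3.14, 3.14, 3.14].

INTERFACE

Orientations are given as [roll, pitch, yaw] about the fixed x, y, z axes, in that order (R = Rz(yaw) Ry(pitch) Rx(roll)).
In Python, from plant import get_obs, vision, workorder gives the robot as it stands.
- The arm moves only by the shell command python3 -m pendant 'ROWS' [OPENING]. ROWS is a JSON object of lists of equal length, an entry for each row: "dp": the shift along the tool's x, y, z in m, a list of three; "rotation": the turn, a rotation vector about the tool's x, y, z in rad, a list of three. A call has 1 to 8 rows; each row is the pose to reach, as a shift and turn from the pose commanded when the call began, along the tool's axes at that moment; what a row does not reach only later rows make up. A row lasts 1/8 s, in which the tool goes at most 62.5 mm and 10.7 degrees, less where a joint would pass 70% of its speed; a pose out of reach is approached as far as the arm can. A call with a gripper value outside its range is refused whole. OPENING is the finger opening in m, from 0 to 0.0918, set as the call begins (- or left out, the last holds). The fingers move at their own pace and stop on an object; the grip force is fixed at half the most. Time passes only in rows, so rows that repeat a pose let the fingers close. It gives the time, the measured TCP pose, the force, the opening and the grip force at its end, in the units of the state.
- get_obs(): the state, without advancing time (a new reading comes with each control period).
- vision.capture(name): name is "scene" or "top"; returns a dict with "pixels" (480x640x3 uint8, red, green, blue), "vfov" (degrees; the focal length in pixels is half the picture's height over the tangent of half this angle, whatever the lens; pixels are square), "cx", "cy" (the principal point, pixels), "pose" (4x4, takes a point from camera to world coordinates). Camera axes: x right, y up, looking along -z (the intrinsics and any distortion apply to the point x, -y, -z); pixel columns grow to the right and rows downward; lengths in mm; the calibration is good to about 2 mm. A picture is of the moment at which its call begins. There is no depth.
- workorder.close_job(): hands the job in; it is judged then, once.
The state is a dict: "time": time; "joint_positions": joint angles; "dq": joint speeds; "tau": joint torques, N m; "tool_pos": TCP position; "tcp_rot": TCP orientation; "contact_force": force on the tool from outside, world axes, zero at the start; "moment": the same for the moment, N m; "grip_width": finger opening in mm; "finger_force": force on a finger pad.
Only numpy, scipy, OpenCV 4.12 (cv2) and the standard library are available. Lean on these libraries where they do the work, as an engineer would, in place of code of your own. Each camera call takes 0.05 s, during which the arm holds its last target. There are 200 camera calls.

## Working session

There is one attempt and no reset: what is moved stays moved. The work goes in short steps, Python scripts to look and compute and a shell command to move; the robot and the scene stay as the last step left them, time stands still between calls to the robot, and variables do not carry over. Pictures are saved under pics/ and viewed, at most 10 in all, crops included, and the job is handed in when it is done.

```bash
ls; mkdir -p pics; python3 - <<'E'
from plant import get_obs, vision
import cv2
print(get_obs())
for n in("scene","top"):
    c=vision.capture(n); print(n,{k:v for k,v in c.items() if k!="pixels"})
    cv2.imwrite(f"pics/{n}0.png",c["pixels"][:,:,::-1])
E
```

```text
pics
{'time': 0.0, 'joint_positions': array([-1.39899695e+00,  3.42718129e-01,  1.52501741e+00,  2.24344025e-05,
        1.27538239e+00, -1.46034320e-01]), 'dq': array([-0.00174024, -0.00095371,  0.00011425,  0.00042192,  0.00080636,
        0.00071633]), 'tau': array([ 1.01067089e-03, -4.31244600e+01, -2.44223624e+01,  7.19759404e-02,
        5.60717296e-02, -1.18731950e-04]), 'tool_pos': array([ 164.00866297, -498.30170321,  226.04720316]), 'tcp_rot': array([-3.14008673e+00, -2.43176589e-04,  3.17826967e-01]), 'contact_force': array([ 0.78229505, -0.65751027, -0.62739535]), 'moment': array([-0.00268925,  0.02048729, -0.03678563]), 'finger_force': 0.0, 'grip_width': 91.67130705357152}
scene {'vfov': 45.78082673135667, 'cx': 323.91527077438974, 'cy': 248.319863227458, 'pose': array([[-7.98709927e-01,  4.32210026e-01, -4.18637010e-01,
         4.07580289e+01],
       [-6.01397298e-01, -5.50755268e-01,  5.78783141e-01,
         6.88541001e+02],
       [ 1.95893378e-02,  7.14047006e-01,  6.99823642e-01,
         9.57480165e+02],
       [ 0.00000000e+00,  0.00000000e+00,  0.00000000e+00,
         1.00000000e+00]])}
top {'vfov': 50.5715437371211, 'cx': 317.9034036028161, 'cy': 243.82792424100063, 'pose': array([[ 1.01797077e-02,  9.87999522e-01, -1.54121114e-01,
         3.65750855e+02],
       [-9.99943523e-01,  9.58733019e-03, -4.58636167e-03,
        -1.32093713e+01],
       [-3.05371312e-03,  1.54159098e-01,  9.88041319e-01,
         1.14199549e+03],
       [ 0.00000000e+00,  0.00000000e+00,  0.00000000e+00,
         1.00000000e+00]])}
```

View pics/scene0.png

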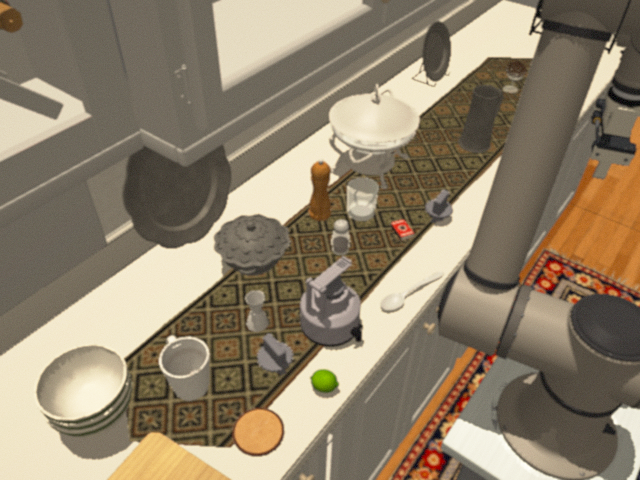

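View pics/top0.png

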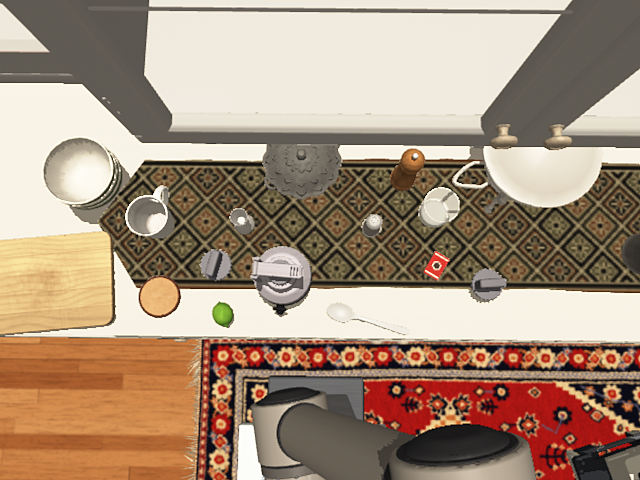

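The top view shows the jug at about (283,275), its tap at (280,308) pointing towards the robot, and the coaster at (159,297). The salt is at (372,223), jigger at (240,220), mug at (150,215) and matchbox at (436,265).

Three things look like the cap: (215,264) and (487,285), both loose on the worktop, and the one under the tab in the jug at about (283,272). I'll enlarge to confirm which is meant.

```bash
python3 - <<'E'
import cv2,numpy as np
a=cv2.imread("pics/scene0.png")[240:370,240:390]; b=cv2.imread("pics/top0.png")[225:325,190:340]
r=lambda i,f:cv2.resize(i,None,fx=f,fy=f,interpolation=cv2.INTER_CUBIC)
a=r(a,4)[:,:390*2]; b=r(b,4)
# side by side within 800x600
a=r(a,.66);b=r(b,.66)
h=max(a.shape[0],b.shape[0]); o=np.zeros((h,a.shape[1]+b.shape[1],3),np.uint8)
o[:a.shape[0],:a.shape[1]]=a;o[:b.shape[0],a.shape[1]:]=b
cv2.imwrite("pics/crop1.png",o);print(o.shape)
E
```

```text
(343, 792, 3)
```

View pics/crop1.png

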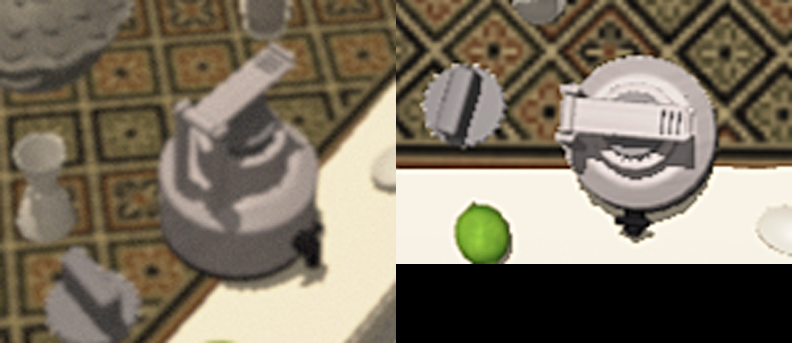

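The crop confirms it: the cap meant is the small grey one under the strap in the jug (top (283,272)). The two loose look-alikes are larger. The strap's free end is to the right, so the hinge is on the left (+y). Next I measure the strap corners in both views, and the coaster.

```bash
cat > h.py <<'E'
import numpy as np,cv2
from plant import get_obs,vision
def ray(c,u,v):
    f=240/np.tan(np.radians(c["vfov"]/2)); d=np.array([(u-c["cx"])/f,-(v-c["cy"])/f,-1]); P=np.array(c["pose"])
    return P[:3,3],P[:3,:3]@d
def plane(c,u,v,z):
    o,d=ray(c,u,v); return o+d*(z-o[2])/d[2]
def tri(c1,p1,c2,p2):
    o1,d1=ray(c1,*p1);o2,d2=ray(c2,*p2)
    s=np.linalg.lstsq(np.c_[d1,-d2],o2-o1,rcond=None)[0]; a=o1+d1*s[0];b=o2+d2*s[1]
    return (a+b)/2,np.linalg.norm(a-b)
def proj(c,X):
    f=240/np.tan(np.radians(c["vfov"]/2)); P=np.array(c["pose"]); q=P[:3,:3].T@(np.asarray(X,float)-P[:3,3])
    return np.array([c["cx"]+f*q[0]/-q[2],c["cy"]-f*q[1]/-q[2]])
E
python3 - <<'E'
from h import *
np.set_printoptions(precision=1,suppress=True)
S=vision.capture("scene");T=vision.capture("top")
t=lambda x,y:(190-.3+(x-396)/2.64,225-.3+y/2.64)
s=lambda x,y:(240-.3+x/2.64,240-.3+y/2.64)
sub=lambda c,p:cv2.cornerSubPix(cv2.cvtColor(c["pixels"],cv2.COLOR_RGB2GRAY),np.float32([[p]]),(2,2),(-1,-1),(3,30,.01))[0,0]
for n,a,b in(("free+x",t(693,107),s(272,42)),("free-x",t(692,137),s(296,60)),("hinge+x",t(575,95),s(190,106)),("hinge-x",t(573,131),s(212,128))):
    print(n,tri(T,a,S,b),tri(T,sub(T,a),S,sub(S,b)),plane(T,*a,158),plane(S,*b,158))
for c,z in((T,5),(S,5)):
    h=cv2.cvtColor(c["pixels"],cv2.COLOR_RGB2HSV); m=cv2.inRange(h,(5,90,120),(20,255,255))
    x0,y0=proj(c,[400,280,5]) ; n,l,st,ce=cv2.connectedComponentsWithStats(m)
    for k in range(1,n):
        if st[k,4]>300: 
            q=plane(c,*ce[k],5); 
            if 150<q[1]<400 and 300<q[0]<600: print("coaster",ce[k],st[k],q)
g=cv2.cvtColor(T["pixels"],cv2.COLOR_RGB2GRAY)
print(g[250:300:2,244:312:3])
E
```

```text
free+x (array([476.7,  21.5, 158.9]), np.float64(0.04423890660694012)) (array([478.2,  22.1, 153.9]), np.float64(2.173210988425302)) [476.8  21.5 158. ] [477.2  20.8 158. ]
free-x (array([454.6,  21.9, 153.9]), np.float64(0.8044641428343039)) (array([455.8,  21.7, 153.3]), np.float64(2.7292724410691633)) [454.6  21.9 158. ] [452.1  25.1 158. ]
hinge+x (array([485.6, 109.3, 157.2]), np.float64(1.4574754890871728)) (array([485.5, 109.3, 156. ]), np.float64(0.9064047204337149)) [484.8 108.8 158. ] [485.8 110.1 158. ]
hinge-x (array([461.2, 111.7, 151.6]), np.float64(5.573774092834053)) (array([461.4, 109.9, 149.7]), np.float64(7.31255473027325)) [458.1 109.6 158. ] [460.5 117.2 158. ]
coaster [158.6 295.7] [ 139  271   40   45 1200] [422.5 346.3   5. ]
coaster [257.6 430.3] [ 233  405   51   49 1812] [422.9 348.5   5. ]
[[ 97  36  46 127  75  59  98  65 185 182 184 186 185 185 185 183 184 190
  128  29  64 106 100]
 [ 51  83  77  67 113  54  78 203 184 183 180 189 194 195 190 186 184 183
  186  75  23 103  87]
 [ 64 112 100  39  85  95 124 181 185 189 209 224 224 225 223 204 182 179
  1
[... 1454 characters left out ...]
 98  86 176 175  35]
 [107 107 107 107 144  88 163 220 149 148 228 236 237 225 238 136  85  94
   92  85 172 166  73]
 [ 35  35  34  33 121  82 144 197 232  71 101 169 204 173 102  86 179 216
  171  74 174 115 210]
 [252 252 252 252 252  66 167 168 212 233  75  84  81  84  91 175 234 203
  172 174 172  55 236]
 [243 243 243 243 246 133 166 161 166 206 227 203  75 166 199 227 202 165
  163 161 122  57 252]
 [243 243 243 243 243 179 167 165 165 168 194 208 223 218 206 185 159 158
  161 166  58 111 245]
 [243 243 243 243 243 198 114 169 165 165 164 169 178 176 166 162 164 163
  169  86  54 208 243]
 [243 243 243 243 243 246 187 109 167 163 163 159 161 161 162 162 162 170
  119  21 119 251 243]]
```

Jug +y is about (0.066, 0.998), so its yaw is about -0.066. The strap comes out 158 high and about 26 wide, which fits the description. The grip point is about (466, 32). The coaster is at (422.7, 347). I'll work out the approach.

```bash
cat >> h.py <<'E'
from scipy.spatial.transform import Rotation as Ro
def cmd(xyz,yaw,rot=None,pos=None):
    "shift/turn (tool axes, m/rad) from measured pose to a downward pose"
    o=get_obs(); r=Ro.from_euler("xyz",rot if rot is not None else o["tcp_rot"]); p=np.array(pos if pos is not None else o["tool_pos"])
    g=Ro.from_euler("xyz",[np.pi,0,yaw])
    print("dp",np.round(r.inv().apply(np.array(xyz)-p)/1000,4),"rot",np.round((r.inv()*g).as_rotvec(),4))
E
python3 - <<'E'
from h import *
cmd([466,32,227],1.505,rot=[np.pi,0,.318],pos=[164.07,-498.72,226.74])
E
```

```text
dp [ 4.527e-01 -4.097e-01 -3.000e-04] rot [ 0.     0.    -1.187]
```

```bash
python3 -m pendant '{"dp":[[0.041,-0.037,0],[0.082,-0.074,0],[0.123,-0.111,0],[0.164,-0.148,0],[0.205,-0.185,0],[0.246,-0.222,0],[0.287,-0.259,0],[0.328,-0.296,0]],"rotation":[[0,0,-0.14],[0,0,-0.28],[0,0,-0.42],[0,0,-0.56],[0,0,-0.7],[0,0,-0.84],[0,0,-0.98],[0,0,-1.12]]}' 0.07
python3 -m pendant '{"dp":[[0,0,0]],"rotation":[[0,0,0]]}'
python3 -c "
from h import *
cmd([466,32,200],1.505)"
```

```text
time: 1.2
tool_pos: [383.8, -113.4, 226.9]
tcp_rot: [3.141, 0.0, 1.442]
contact_force: [1.0, -0.1, 0.5]
grip_width: 70.2
finger_force: 0.0
time: 1.32
tool_pos: [384.2, -111.9, 226.7]
tcp_rot: [3.141, -0.001, 1.445]
contact_force: [0.4, 0.3, -0.4]
grip_width: 70.2
finger_force: 0.0
dp [0.153  0.0631 0.0268] rot [ 0.0002 -0.0006 -0.0597]
```

```bash
python3 -m pendant '{"dp":[[0.05,0.02,0],[0.1,0.04,0.01],[0.153,0.063,0.027],[0.153,0.063,0.027],[0.153,0.063,0.027]],"rotation":[[0,0,-0.03],[0,0,-0.06],[0,0,-0.06],[0,0,-0.06],[0,0,-0.06]]}'
python3 - <<'E'
from h import *
S=vision.capture("scene");T=vision.capture("top")
r=lambda c,x,y:cv2.resize(c["pixels"][y:y+150,x:x+130,::-1],None,fx=3,fy=3,interpolation=cv2.INTER_CUBIC)
cv2.imwrite("pics/a.png",np.hstack([r(S,270,200),r(T,225,200)]))
E
```

```text
time: 1.95
tool_pos: [465.6, 27.4, 199.5]
tcp_rot: [-3.141, 0.001, 1.497]
contact_force: [0.1, -0.0, 0.0]
grip_width: 69.6
finger_force: 0.0
```

View pics/a.png

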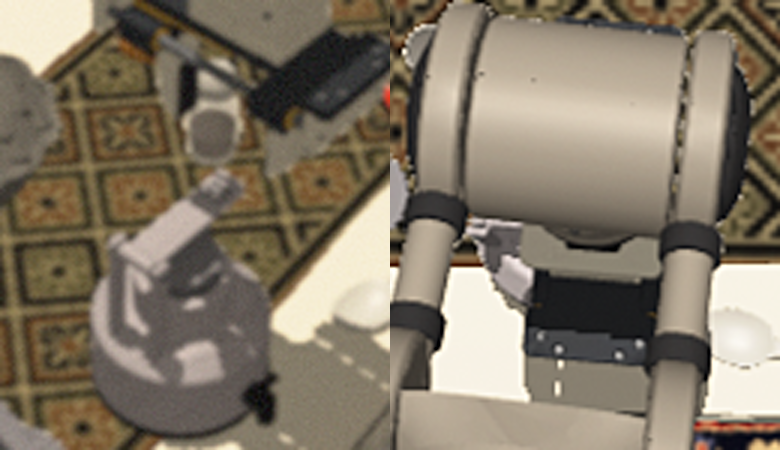

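The gripper is open and straddling above the strap's free end (scene crop, strap end at (215,190)). The body is long along the closing direction. I'll descend and then close.

```bash
python3 -m pendant '{"dp":[[0,0,0],[0,0,0.03],[0,0,0.062],[0,0,0.062],[0,0,0.062]],"rotation":[[0,0,0],[0,0,0],[0,0,0],[0,0,0],[0,0,0]]}'
python3 -m pendant '{"dp":[[0,0,0],[0,0,0],[0,0,0],[0,0,0],[0,0,0],[0,0,0]],"rotation":[[0,0,0],[0,0,0],[0,0,0],[0,0,0],[0,0,0],[0,0,0]]}' 0.015
```

```text
time: 2.68
tool_pos: [466.6, 27.8, 138.9]
tcp_rot: [3.14, 0.0, 1.497]
contact_force: [-0.3, -0.1, -0.5]
grip_width: 70.0
finger_force: 0.0
time: 3.42
tool_pos: [466.0, 28.3, 137.7]
tcp_rot: [3.141, 0.0, 1.498]
contact_force: [-0.2, -0.1, 0.3]
grip_width: 24.8
finger_force: 30.0
```

```bash
python3 -m pendant '{"dp":[[0.0017,0,-0.0169],[0.0067,0,-0.0331],[0.0149,0,-0.048],[0.0258,0,-0.061],[0.0391,0,-0.0715],[0.0542,0,-0.0792],[0.0706,0,-0.0838],[0.0875,0,-0.085]],"rotation":[[0,0,0],[0,0,0],[0,0,0],[0,0,0],[0,0,0],[0,0,0],[0,0,0],[0,0,0]]}'
python3 -m pendant '{"dp":[[0.0168,0,0.0022],[0.0329,0,0.0077],[0.0475,0,0.0163],[0.0602,0,0.0276],[0.0681,0,0.0376],[0.0695,0,0.04],[0.0695,0,0.04]],"rotation":[[0,0,0],[0,0,0],[0,0,0],[0,0,0],[0,0,0],[0,0,0],[0,0,0]]}'
```

```text
time: 4.42
tool_pos: [472.5, 116.1, 223.6]
tcp_rot: [3.141, 0.001, 1.498]
contact_force: [1.4, -4.7, -2.3]
grip_width: 25.4
finger_force: 30.0
time: 5.3
tool_pos: [477.9, 188.2, 183.9]
tcp_rot: [3.139, -0.005, 1.499]
contact_force: [0.4, 6.6, 5.5]
grip_width: 25.0
finger_force: 30.0
```

```bash
python3 -m pendant '{"dp":[[0,0,0],[0,0,0],[0,0,-0.04],[0,0,-0.08],[-0.05,0,-0.1],[-0.11,0,-0.1],[-0.17,0,-0.1],[-0.23,0,-0.1]],"rotation":[[0,0,0],[0,0,0],[0,0,0],[0,0,0],[0,0,0],[0,0,0],[0,0,0],[0,0,0]]}' 0.06
python3 -m pendant '{"dp":[[-0.06,0.02,0],[-0.12,0.02,0],[-0.16,0.02,0],[-0.16,0.02,0]],"rotation":[[0,0,0],[0,0,0],[0,0,0],[0,0,0]]}'
python3 - <<'E'
from h import *
S=vision.capture("scene");T=vision.capture("top")
cv2.imwrite("pics/s2.png",S["pixels"][:,:,::-1]);cv2.imwrite("pics/t2.png",T["pixels"][:,:,::-1])
r=lambda c,x,y:cv2.resize(c["pixels"][y:y+100,x:x+90,::-1],None,fx=4.4,fy=4.4,interpolation=cv2.INTER_CUBIC)
cv2.imwrite("pics/b.png",np.hstack([r(S,285,255),r(T,230,225)]))
E
```

```text
time: 6.3
tool_pos: [460.0, -46.1, 282.7]
tcp_rot: [-3.141, -0.0, 1.498]
contact_force: [0.7, 0.3, -0.2]
grip_width: 60.0
finger_force: 0.0
time: 6.8
tool_pos: [468.2, -207.9, 282.0]
tcp_rot: [-3.14, -0.0, 1.493]
contact_force: [0.3, -0.1, 0.2]
grip_width: 59.7
finger_force: 0.0
```

View pics/b.png

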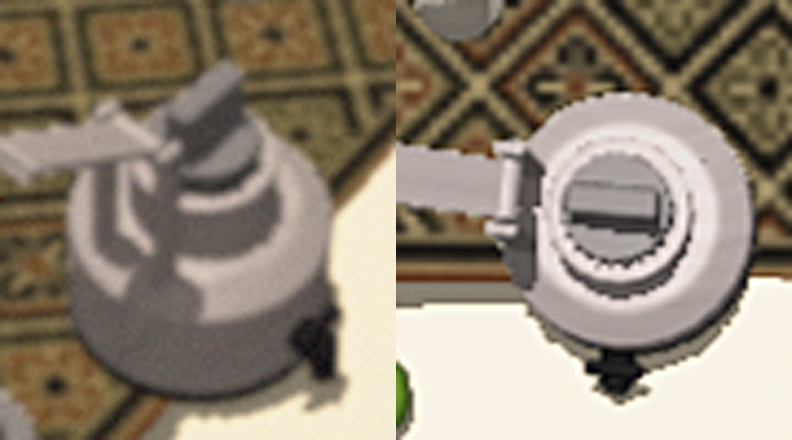

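The tab lies open to the back, its hinge at crop (508,195). The cap is bare in its neck: flange circle centred at crop (620,206), wing at (615,197). I'll measure the jug axis from these.

```bash
python3 - <<'E'
from h import *
np.set_printoptions(precision=1,suppress=True)
S=vision.capture("scene");T=vision.capture("top")
t=lambda x,y:(230-.4+(x-396)/4.4,225-.4+y/4.4)
s=lambda x,y:(285-.4+x/4.4,255-.4+y/4.4)
print("flange",plane(T,*t(620,206),121.5))
print("wing",plane(T,*t(615,197),150))
W=[tri(T,t(*a),S,s(*b)) for a,b in (((569,180),(222,62)),((662,187),(244,68)))]
print("drum c top z?",[plane(T,*t(636,221),z) for z in (70,80,90)])
# wing top corners on plane 150 in each
print([plane(T,*t(*p),150) for p in((569,180),(662,187),(660,220),(567,211))])
print([plane(S,*s(*p),150) for p in((220,62),(244,70),(190,128),(168,115))])
cheek=[plane(T,*t(*p),158) for p in((511,145),(508,245))];print("cheeks",cheek)
# tap
h=cv2.inRange(T["pixels"],(0,0,0),(60,60,60));h[:,:270]=0;h[:,290:]=0;h[:302]=0;h[318:]=0
m=np.argwhere(h).mean(0);print("tap",plane(T,m[1],m[0],25))
g=cv2.cvtColor(T["pixels"],cv2.COLOR_RGB2GRAY);print(g[257:290,262:300:2])
E
```

```text
flange [467.9  66.4 121.5]
wing [469.1  66.4 150. ]
drum c top z? [array([465.9,  62.5,  70. ]), array([465. ,  61.8,  80. ]), array([464. ,  61.1,  90. ])]
[array([476.5,  87.1, 150. ]), array([473.7,  45.6, 150. ]), array([459. ,  46.2, 150. ]), array([462.6,  87.7, 150. ])]
[array([473. ,  53.3, 150. ]), array([461.7,  50.7, 150. ]), array([460. ,  93.2, 150. ]), array([472.1,  93. , 150. ])]
cheeks [array([490.9, 112.5, 158. ]), array([446.5, 112.5, 158. ])]
tap [397.5  73.2  25. ]
[[186 184 187 200 226 230 196 213 212 216 220 217 217 226 230 231 216 190
  181]
 [186 182 192 220 231 194 212 222 228 228 227 226 222 205 219 228 227 203
  181]
 [187 187 207 228 223 200 224 230 188 198 218 225 229 220 195 230 230 220
  187]
 [177 188 223 231 212 219 202 183 160 167 173 162 218 229 217 226 230 231
  201]
 [129 201 224 216 219 228 172 157 161 162 157 151 156 220 225 204 232 231
  219]
 [ 70 207 226 208 224 192 161 160 162 162 163 165 151 196 225 213 220 230
  230]
 [ 56 199 220 210 208 154 161 163 162 164 163 163 164 166 218 226 180 229
  230]
 [ 54 197 214 221 180 158 164 163 164 164 
[... 1364 characters left out ...]
 163 163 165 166 169 152  94 203 234 137 194
  223]
 [195 222 211 203 209 152 125 171 167 168 172 146  80  62 237 226  71 192
  224]
 [186 225 230 160 227 225  64 123 156 148 122  74 161 199 234 174  49 225
  224]
 [175 227 232  88 219 233 214 112  99  61  79 152 185 228 230  90 171 232
  230]
 [167 225 229 136 155 228 236 179 141 215  63 232 222 237 168  62 196 223
  223]
 [156 214 230 165  91 195 228 218 211 237 198 235 238 203  78  72 230 225
  214]
 [149 195 223 216  75 110 181 232 231 228 232 233 200 100  75  71 233 227
  197]
 [144 182 216 231 139  74 102 155 176 203 188 150 101  74  89 171 231 223
  183]
 [164 170 201 228 217 145  83  86  89 112  95  71  75  88  75 229 230 205
  174]]
```

The axis estimates agree: strap line, hinge minus 46 mm, wing and flange all give about (468.5, 67), yaw about -0.07. When the cap is turned, the gripper body might meet the open strap, so I check its real extent.

```bash
python3 - <<'E'
from h import *
S=vision.capture("scene");T=vision.capture("top")
im=[]
for c,P in((S,[468,-208,330]),(T,[440,-208,330])):
    u=proj(c,P).astype(int);print(u, [proj(c,[468+dx,-208,z]) for dx,z in((0,282),(-95,348),(95,348),(-65,290),(65,290))])
    x=min(max(u[0]-70,0),640-130);y=min(max(u[1]-80,0),480-160);print(x,y)
    im.append(cv2.resize(c["pixels"][y:y+160,x:x+130,::-1],None,fx=3,fy=3,interpolation=cv2.INTER_CUBIC))
cv2.imwrite("pics/c.png",np.hstack(im))
E
```

```text
[416 133] [array([413.61326116, 153.08290672]), array([461.16966261, 142.3544939 ]), array([377.68727879, 109.49505284]), array([442.21779959, 161.51888324]), array([387.30658652, 138.6898485 ])]
346 53
[441 277] [array([434.51647697, 263.46740154]), array([445.62623711, 319.64597466]), array([442.23871642, 199.75593272]), array([436.5732603 , 301.67945877]), array([434.60565439, 225.05106291])]
371 197
```

View pics/c.png

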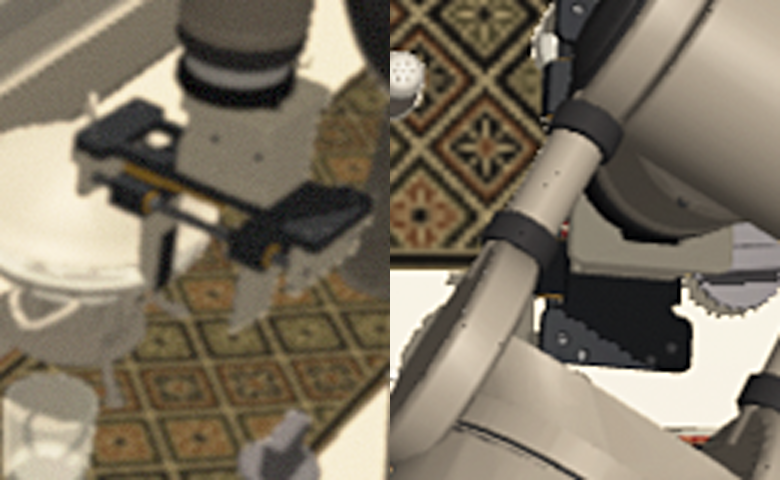

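The body really spans about ±95 mm along the closing direction: its ends are at crop (80,160) and (370,210). So I'll grip the wing high, with TCP at about 139 (11 mm of engagement), to keep the turning body above the open strap.

```bash
python3 -c "
from h import *
cmd([468.5,67,282],1.50)"
```

```text
dp [ 0.2706 -0.0198  0.0009] rot [ 0.0001 -0.0001 -0.0005]
```

```bash
python3 -m pendant '{"dp":[[0.055,-0.004,0],[0.11,-0.008,0],[0.165,-0.012,0],[0.22,-0.016,0],[0.2706,-0.0198,0.02],[0.2706,-0.0198,0.06],[0.2706,-0.0198,0.08],[0.2706,-0.0198,0.08]],"rotation":[[0,0,0],[0,0,0],[0,0,0],[0,0,0],[0,0,0],[0,0,0],[0,0,0],[0,0,0]]}' 0.05
python3 -m pendant '{"dp":[[0,0,0],[0,0,0]],"rotation":[[0,0,0],[0,0,0]]}'
python3 -c "
from h import *
cmd([468.5,67,140],1.50)"
```

```text
time: 8.1
tool_pos: [467.7, 66.7, 201.7]
tcp_rot: [-3.139, 0.0, 1.5]
contact_force: [0.2, -0.5, 0.9]
grip_width: 50.0
finger_force: 0.0
time: 8.35
tool_pos: [469.5, 65.7, 203.9]
tcp_rot: [3.139, -0.0, 1.498]
contact_force: [0.6, -0.9, 0.1]
grip_width: 50.3
finger_force: 0.0
dp [ 0.0012 -0.0012  0.0638] rot [ 0.0023 -0.     -0.0023]
```

```bash
python3 -m pendant '{"dp":[[0.001,0,0.03],[0.001,0,0.055],[0.001,0,0.063],[0.001,0,0.063]],"rotation":[[0,0,0],[0,0,0],[0,0,0],[0,0,0]]}'
python3 -m pendant '{"dp":[[0,0,0],[0,0,0],[0,0,0],[0,0,0],[0,0,0]],"rotation":[[0,0,0],[0,0,0],[0,0,0],[0,0,0],[0,0,0]]}' 0.005
```

```text
time: 8.85
tool_pos: [469.2, 66.6, 140.1]
tcp_rot: [3.141, 0.0, 1.498]
contact_force: [0.2, 0.4, 0.7]
grip_width: 50.2
finger_force: 0.0
time: 9.48
tool_pos: [469.0, 66.7, 139.9]
tcp_rot: [3.141, 0.0, 1.498]
contact_force: [-1.2, 0.3, 2.2]
grip_width: 13.7
finger_force: 30.0
```

```bash
for i in 1 2; do python3 -m pendant '{"dp":[[0,0,0.001],[0,0,0.002],[0,0,0.002]],"rotation":[[0,0,0],[0,0,0],[0,0,0]]}'; done
```

```text
time: 9.85
tool_pos: [469.0, 66.7, 137.8]
tcp_rot: [3.141, 0.0, 1.498]
contact_force: [-1.4, 0.2, 4.5]
grip_width: 13.4
finger_force: 30.0
time: 10.22
tool_pos: [469.0, 66.7, 135.9]
tcp_rot: [3.141, 0.0, 1.498]
contact_force: [-1.1, 0.2, 5.9]
grip_width: 13.8
finger_force: 30.0
```

```bash
for i in 1 2; do python3 -m pendant '{"dp":[[0,0,0.001],[0,0,0.001]],"rotation":[[0,0,0],[0,0,0]]}'; done
```

```text
time: 10.48
tool_pos: [469.1, 66.7, 135.0]
tcp_rot: [3.141, 0.0, 1.498]
contact_force: [-1.5, 0.1, 6.7]
grip_width: 13.7
finger_force: 30.0
time: 10.72
tool_pos: [469.1, 66.7, 134.3]
tcp_rot: [3.141, 0.0, 1.498]
contact_force: [-3.2, 0.4, 9.0]
grip_width: 13.6
finger_force: 30.0
```

```bash
for i in 1 2; do python3 -m pendant '{"dp":[[0,0,0.001],[0,0,0.001]],"rotation":[[0,0,0],[0,0,0]]}'; done
```

```text
time: 10.98
tool_pos: [469.2, 66.7, 134.3]
tcp_rot: [3.14, 0.0, 1.498]
contact_force: [-5.3, -0.6, 17.7]
grip_width: 13.6
finger_force: 30.1
time: 11.22
tool_pos: [469.4, 66.7, 134.3]
tcp_rot: [3.139, 0.0, 1.498]
contact_force: [-7.2, 0.1, 26.4]
grip_width: 13.5
finger_force: 30.1
```

```bash
python3 -m pendant '{"dp":[[0,-0.001,-0.0012],[0,-0.001,-0.0012]],"rotation":[[0,0,0],[0,0,0]]}'
```

```text
time: 11.48
tool_pos: [468.9, 66.8, 134.3]
tcp_rot: [3.138, -0.0, 1.498]
contact_force: [-2.9, -0.6, 13.8]
grip_width: 13.5
finger_force: 30.0
```

```bash
python3 -m pendant '{"dp":[[0,0,0],[0,0,0],[0,0,0],[0,0,0]],"rotation":[[0,0,-0.08],[0,0,-0.16],[0,0,-0.24],[0,0,-0.24]]}'; python3 -c "
from h import *
print(get_obs()['moment'])"
python3 -m pendant '{"dp":[[0,0,0],[0,0,0],[0,0,0],[0,0,0]],"rotation":[[0,0,-0.08],[0,0,-0.16],[0,0,-0.24],[0,0,-0.24]]}'; python3 -c "
from h import *
print(get_obs()['moment'])"
```

```text
time: 11.98
tool_pos: [469.5, 66.8, 134.3]
tcp_rot: [3.137, 0.001, 1.739]
contact_force: [-0.6, 0.3, 11.6]
grip_width: 13.5
finger_force: 30.0
[ 0.01642093 -0.08657239  0.04153393]
time: 12.48
tool_pos: [469.7, 66.8, 134.3]
tcp_rot: [3.137, 0.002, 1.979]
contact_force: [0.0, 0.2, 12.1]
grip_width: 13.5
finger_force: 30.0
[ 0.11915465 -0.24268294  0.01576342]
```

```bash
for i in 1 2; do python3 -m pendant '{"dp":[[0,0,0.0001],[0,0,0.0001],[0,0,0.0001],[0,0,0.0001]],"rotation":[[0,0,-0.08],[0,0,-0.16],[0,0,-0.22],[0,0,-0.22]]}'; python3 -c "
from h import *
print(get_obs()['moment'])"; done
```

```text
time: 12.98
tool_pos: [469.7, 66.8, 134.3]
tcp_rot: [3.138, 0.003, 2.198]
contact_force: [0.1, 0.8, 12.4]
grip_width: 13.7
finger_force: 30.0
[ 0.12493641 -0.1837374   0.00201764]
time: 13.48
tool_pos: [469.9, 66.9, 134.3]
tcp_rot: [3.138, 0.004, 2.418]
contact_force: [0.8, 1.0, 11.8]
grip_width: 13.6
finger_force: 30.0
[ 0.13388192 -0.16666161 -0.00189596]
```

```bash
for i in 1 2 3 4; do python3 -m pendant '{"dp":[[0,0,0.0001],[0,0,0.0001]],"rotation":[[0,0,-0.035],[0,0,-0.035]]}'|grep -E "rot|force"; python3 -c "
from h import *
print(get_obs()['moment'])"; done
```

```text
tcp_rot: [3.138, 0.004, 2.453]
contact_force: [-0.5, 1.0, 14.2]
finger_force: 30.0
[ 0.18333337 -0.16874417 -0.02143262]
tcp_rot: [3.138, 0.004, 2.488]
contact_force: [-0.7, 0.3, 14.5]
finger_force: 30.0
[ 0.19929352 -0.14346673 -0.02610606]
tcp_rot: [3.138, 0.005, 2.523]
contact_force: [0.6, 0.2, 15.5]
finger_force: 30.0
[ 0.16477874 -0.13093283 -0.0584423 ]
tcp_rot: [3.138, 0.005, 2.558]
contact_force: [0.4, 2.1, 15.2]
finger_force: 30.0
[ 0.38604062 -0.12470001 -0.09209244]
```

```bash
for i in 1 2 3; do python3 -m pendant '{"dp":[[0,0,0],[0,0,0]],"rotation":[[0,0,-0.02],[0,0,-0.02]]}'|grep -E "pos|rot|force"; python3 -c "
from h import *
print(get_obs()['moment'])"; done
```

```text
tool_pos: [470.1, 67.2, 134.3]
tcp_rot: [3.138, 0.005, 2.577]
contact_force: [0.1, 2.7, 15.8]
finger_force: 30.0
[ 0.46438636 -0.21135837 -0.14753556]
tool_pos: [470.2, 67.3, 134.3]
tcp_rot: [3.137, 0.005, 2.597]
contact_force: [1.0, 3.2, 15.5]
finger_force: 30.1
[ 0.60426616 -0.21519394 -0.18054734]
tool_pos: [470.2, 67.5, 134.3]
tcp_rot: [3.137, 0.005, 2.617]
contact_force: [0.6, 2.9, 14.9]
finger_force: 30.1
[ 0.70997181 -0.22880213 -0.2216886 ]
```

```bash
for i in 1 2; do python3 -m pendant '{"dp":[[0,0,0],[0,0,0]],"rotation":[[0,0,-0.02],[0,0,-0.02]]}'|grep -E "pos|rot|force"; python3 -c "
from h import *
print(get_obs()['moment'])"; done
python3 - <<'E'
from h import *
S=vision.capture("scene")
u=proj(S,[468,80,170]).astype(int)
cv2.imwrite("pics/d.png",cv2.resize(S["pixels"][u[1]-70:u[1]+70,u[0]-90:u[0]+90,::-1],None,fx=4,fy=4,interpolation=cv2.INTER_CUBIC))
E
```

```text
tool_pos: [470.3, 67.5, 134.3]
tcp_rot: [3.137, 0.005, 2.637]
contact_force: [0.3, 3.5, 15.6]
finger_force: 30.1
[ 0.77125204 -0.26852415 -0.35843304]
tool_pos: [470.3, 67.6, 134.3]
tcp_rot: [3.137, 0.005, 2.657]
contact_force: [1.0, 4.0, 13.8]
finger_force: 30.2
[ 0.82917395 -0.24897059 -0.38420874]
```

View pics/d.png

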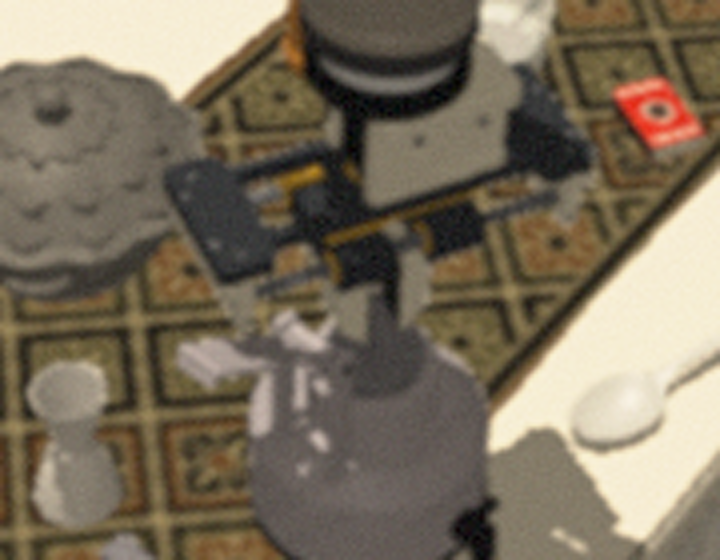

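The wrist moment matches a 4 N side force at the fingertips plus a rising turning torque, with no lever from the body. So the lugs are at their stop at about 62°, and the strap (205,350) is clear of the body. I'll ease back a little, then lift slowly.

```bash
python3 -m pendant '{"dp":[[0,0,0],[0,0,0]],"rotation":[[0,0,0.05],[0,0,0.05]]}'; python3 -c "
from h import *
print(get_obs()['moment'])"
python3 -m pendant '{"dp":[[0,0,-0.0015],[0,0,-0.003],[0,0,-0.0045],[0,0,-0.006],[0,0,-0.006]],"rotation":[[0,0,0],[0,0,0],[0,0,0],[0,0,0],[0,0,0]]}'
```

```text
time: 16.02
tool_pos: [470.3, 67.5, 134.3]
tcp_rot: [3.137, 0.005, 2.607]
contact_force: [1.2, 4.0, 14.3]
grip_width: 13.7
finger_force: 30.0
[ 0.76569974 -0.29375991 -0.16004567]
time: 16.65
tool_pos: [469.6, 67.4, 138.7]
tcp_rot: [3.138, 0.003, 2.607]
contact_force: [5.5, 3.9, 2.6]
grip_width: 13.9
finger_force: 30.1
```

```bash
for i in 1 2; do python3 -m pendant '{"dp":[[0,0,-0.0015],[0,0,-0.003],[0,0,-0.0045],[0,0,-0.0045]],"rotation":[[0,0,0],[0,0,0],[0,0,0],[0,0,0]]}'; done
```

```text
time: 17.15
tool_pos: [468.6, 67.5, 142.2]
tcp_rot: [3.14, 0.0, 2.607]
contact_force: [3.7, 5.0, -1.9]
grip_width: 13.3
finger_force: 30.1
time: 17.65
tool_pos: [468.3, 67.6, 146.7]
tcp_rot: [3.14, -0.0, 2.607]
contact_force: [3.2, 3.5, -2.6]
grip_width: 13.5
finger_force: 30.1
```

```bash
python3 -m pendant '{"dp":[[0,0,-0.003],[0,0,-0.006],[0,0,-0.009],[0,0,-0.012],[0,0,-0.015],[0,0,-0.018]],"rotation":[[0,0,0],[0,0,0],[0,0,0],[0,0,0],[0,0,0],[0,0,0]]}'; python3 -m pendant '{"dp":[[0,0,-0.015],[0,0,-0.03],[0,0,-0.045],[0,0,-0.06],[0,0,-0.06]],"rotation":[[0,0,0],[0,0,0],[0,0,0],[0,0,0],[0,0,0]]}'
python3 -c "
from h import *
cmd([422.7,347,225],2.2)"
```

```text
time: 18.4
tool_pos: [467.9, 66.8, 165.5]
tcp_rot: [-3.142, 0.0, 2.608]
contact_force: [-0.2, -0.3, -1.3]
grip_width: 13.6
finger_force: 30.0
time: 19.02
tool_pos: [468.5, 66.8, 226.2]
tcp_rot: [3.14, 0.002, 2.608]
contact_force: [-0.4, 0.1, -0.7]
grip_width: 13.3
finger_force: 30.0
dp [0.182  0.2179 0.0011] rot [0.0016 0.0019 0.4078]
```

```bash
python3 -m pendant '{"dp":[[0,0,-0.03],[0,0,-0.05],[0.03,0.036,-0.05],[0.06,0.072,-0.05],[0.09,0.108,-0.05],[0.12,0.144,-0.05],[0.15,0.18,-0.05],[0.182,0.218,-0.05]],"rotation":[[0,0,0],[0,0,0],[0,0,0],[0,0,0],[0,0,0],[0,0,0],[0,0,0],[0,0,0]]}'
python3 -m pendant '{"dp":[[0,0,0.05],[0,0,0.1],[0,0,0.15],[0,0,0.18],[0,0,0.2],[0,0,0.2]],"rotation":[[0,0,0],[0,0,0],[0,0,0],[0,0,0],[0,0,0],[0,0,0]]}'
python3 -c "
from h import *
cmd([422.7,347,50],2.607)"
```

```text
time: 20.02
tool_pos: [421.6, 348.3, 274.4]
tcp_rot: [-3.14, -0.0, 2.608]
contact_force: [0.5, -0.4, -0.6]
grip_width: 13.6
finger_force: 30.0
time: 20.78
tool_pos: [420.8, 346.2, 73.2]
tcp_rot: [-3.137, -0.002, 2.608]
contact_force: [-0.2, -0.1, -1.2]
grip_width: 13.4
finger_force: 30.0
dp [-0.0013  0.0017  0.0231] rot [-0.0043 -0.0022  0.0007]
```

```bash
python3 -m pendant '{"dp":[[0,0.001,0.012],[0,0.001,0.022],[0,0.001,0.022]],"rotation":[[0,0,0],[0,0,0],[0,0,0]]}'; for i in 1 2 3; do python3 -m pendant '{"dp":[[0,0,0.0015],[0,0,0.0015]],"rotation":[[0,0,0],[0,0,0]]}'|grep -E "pos|force: \["; done
python3 - <<'E'
from h import *
S=vision.capture("scene")
u=proj(S,[422,347,40]).astype(int)
cv2.imwrite("pics/e.png",cv2.resize(S["pixels"][u[1]-80:min(480,u[1]+70),u[0]-90:u[0]+90,::-1],None,fx=4,fy=4,interpolation=cv2.INTER_CUBIC))
E
```

```text
time: 21.15
tool_pos: [422.3, 347.6, 52.6]
tcp_rot: [-3.14, -0.001, 2.608]
contact_force: [0.4, 1.0, -0.2]
grip_width: 13.6
finger_force: 30.0
tool_pos: [422.8, 348.0, 52.0]
contact_force: [0.2, 0.1, -0.7]
tool_pos: [422.7, 347.9, 50.3]
contact_force: [0.7, -0.4, -0.4]
tool_pos: [422.6, 347.9, 48.7]
contact_force: [-0.1, -1.0, -1.0]
```

View pics/e.png

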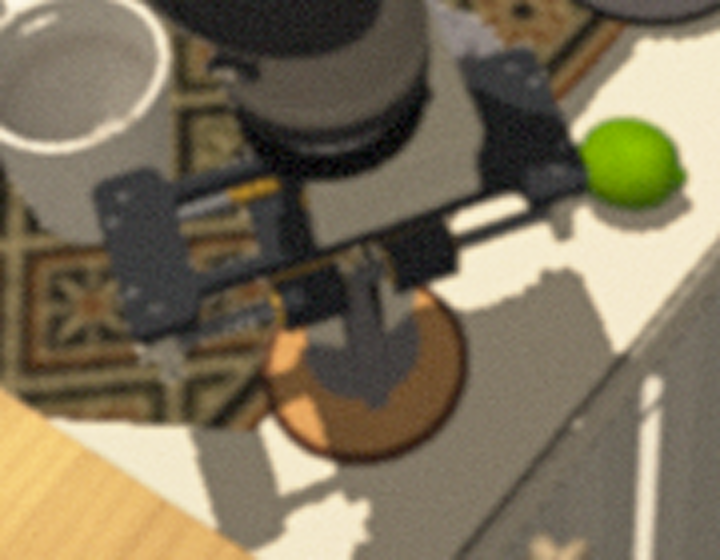

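The cap hangs upright over the coaster: flange centre at (363,355), coaster centre about (365,370). The mug is clear. I'll keep lowering until it touches.

```bash
for i in 1 2 3 4; do python3 -m pendant '{"dp":[[0,0,0.0008],[0,0,0.0008]],"rotation":[[0,0,0],[0,0,0]]}'|grep -E "pos|force: \["; done
```

```text
tool_pos: [422.6, 347.9, 47.9]
contact_force: [-0.7, 1.0, -1.1]
tool_pos: [422.6, 347.9, 47.1]
contact_force: [-0.3, 0.9, -0.7]
tool_pos: [422.6, 347.9, 46.3]
contact_force: [0.3, 0.0, -1.1]
tool_pos: [422.9, 348.0, 46.0]
contact_force: [-0.4, 0.1, 3.4]
```

Contact at 46.0, as expected. I release, rise straight up and move clear.

```bash
python3 -m pendant '{"dp":[[0,0,-0.0005],[0,0,-0.0005],[0,0,-0.0005],[0,0,-0.0005],[0,0,-0.02],[0,0,-0.06],[0,0,-0.12],[0,0,-0.18]],"rotation":[[0,0,0],[0,0,0],[0,0,0],[0,0,0],[0,0,0],[0,0,0],[0,0,0],[0,0,0]]}' 0.05
python3 -m pendant '{"dp":[[-0.02,-0.05,0],[-0.04,-0.1,0],[-0.07,-0.15,0],[-0.08,-0.2,0],[-0.08,-0.2,0]],"rotation":[[0,0,0],[0,0,0],[0,0,0],[0,0,0],[0,0,0]]}'
python3 - <<'E'
from h import *
S=vision.capture("scene");T=vision.capture("top")
a=S["pixels"][240:470,140:400,::-1];b=T["pixels"][190:340,130:340,::-1]
a=cv2.resize(a,None,fx=1.6,fy=1.6);b=cv2.resize(b,None,fx=1.8,fy=1.8)
o=np.zeros((a.shape[0],a.shape[1]+b.shape[1],3),np.uint8);o[:,:a.shape[1]]=a;o[:b.shape[0],a.shape[1]:]=b
cv2.imwrite("pics/f.png",o);print(o.shape)
E
```

```text
time: 23.95
tool_pos: [422.4, 347.7, 227.2]
tcp_rot: [-3.141, -0.0, 2.608]
contact_force: [0.4, 0.1, 0.2]
grip_width: 49.9
finger_force: 0.0
time: 24.58
tool_pos: [388.9, 132.8, 225.8]
tcp_rot: [-3.141, 0.0, 2.604]
contact_force: [1.1, 1.1, 0.2]
grip_width: 49.3
finger_force: 0.0
(368, 794, 3)
```

View pics/f.png

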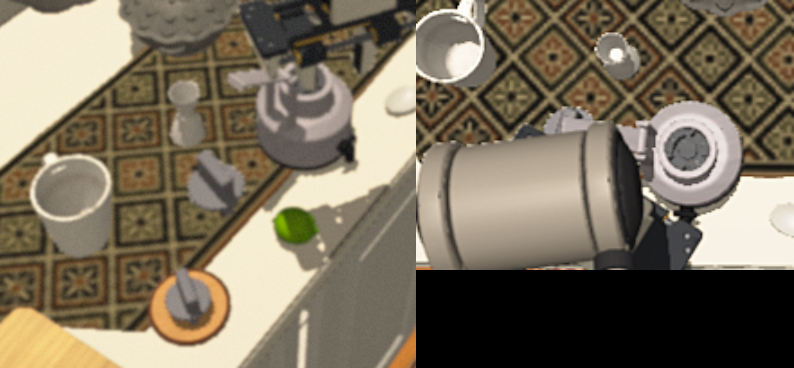

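The cap stands upright at the middle of the coaster (190,300). The neck is empty, the tab is open, and the bystanders are where they were. I'm handing in.

```bash
python3 -c "
from plant import workorder
print(workorder.close_job())"
```

```text
the job is handed in; nothing more can be done
None
```

I handed the job in at about 25 s on the robot's clock: the tab is open at about 2.57 rad, the cap was unscrewed to its stop and lifted out, and it stands upright in the middle of the coaster; the judging result was not shown.

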